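# Comb turned dowels into a grooved tray

## Robot

A 7-joint arm with a two-finger parallel gripper is mounted at the origin on the work surface. World frame = base frame: x ahead of the robot, y to its left, z up, the work surface at z = 0. Lengths are in m, angles in rad, forces in N, time in s.
With the tool pointing down it reaches from about 0.4 to 0.85 m from the base axis. Payload 10.4 kg.
Tool frame: the origin (TCP) lies where the fingers leave the gripper's body, on its centre line; the fingertips stand 70 mm ahead of it and the grasp point (between the pads) lies r.grip_depth ahead of it (r.grip_depth is the distance from the TCP to the grasp point, in m); z points along the fingers, y is the direction in which the jaws open and shut (so a half turn about z gives the same grasp; the last joint's range is limited). The gripper opens to 87 mm and grips with 3 to 60 N. Pads are 19 mm wide; open, the fingers measure 117 mm over their backs; the gripper's body (75 mm by 190 mm) begins 51 mm behind the grasp point.
Start: joints at [1.119, 0.332, -0.065, 1.46, 0.022, 1.35, -0.088], TCP at [0.26, -0.568, 0.292] pointing down, gripper open.
Joint ranges: [-2.6, 2.6], [-0.5, 2.12], [-1.47, 1.34], [0.16, 2.42], [-1.27, 4.41], [0.06, 2.06], [-2.6, 2.6]. Speed limits (rad/s): [2.22, 2.22, 2.79, 2.79, 3.14, 3.14, 3.14].

## Interface

Orientations are given as a unit quaternion [x, y, z, w].
In Python, from bench import monitor, viewer, workorder, nets, r gives the robot as it stands.
- The arm moves only by the tool drive_tool, never from a script. Its argument "plan" is a list of rows, each an object of numbers: "rx", "ry", "rz": the turn, a rotation vector about the tool's x, y, z in units of 360 degrees (1.0 is 360 degrees); "x", "y", "z": the shift along the tool's x, y, z in units of 1000 mm (1.0 is 1000 mm); "fingers": the opening, from 0 (shut) to 1 (fully open). In form: [{"rx": .., "ry": .., "rz": .., "x": .., "y": .., "z": .., "fingers": ..}, ...]. A call has 1 to 12 rows; each row is the pose to reach, as a shift and turn from the pose commanded when the call began, along the tool's axes at that moment, turning the shorter way round; what a row does not reach only later rows make up. A row lasts 1/8 s, in which the tool goes at most 62.5 mm and 10.7 degrees, less where a joint would pass 70% of its speed; a pose out of reach is approached as far as the arm can. A call with a number of a shift or a turn outside -1 to 1 is refused whole. A call with a gripper value outside its range is refused whole. The fingers move at their own pace and stop on an object; "squeeze" is the grip in N (left out, the last holds). Time passes only in rows, so rows that repeat a pose let the fingers close. It gives the time, the measured TCP pose, the force and the opening at its end, in the units of the state.
- monitor.read_state(): the state, without advancing time (a new reading comes with each control period).
- viewer.camera(name): name is "side" or "top" or "wrist"; returns a dict with "color" (480x640x3 uint8, red, green, blue), "depth" (480x640 float32, m along the optical axis (not along the pixel's ray), 0 where there is no reading), "camera_matrix" (3x3 intrinsics, pixels), "D" ([k1, k2, p1, p2, k3] as OpenCV has them; the pictures are not rectified), "xyz" and "rotation" of the camera in the world. Camera axes: x right, y down, z forward; pixel columns grow to the right and rows downward; lengths in m; the calibration is good to about 2 mm. A picture is of the moment at which its call begins.
- workorder.close_job(): hands the job in, once; it reports no verdict.
Trained networks look in the newest picture that a camera, given by its name, has taken for a name from the list of things; names that differ only in an ending like _2 or _b are one class to them, and where a whole thing is asked for, a point or a joint stands for the part that bears it (a point fixed in the world has none). Each returns a list of dicts, best first, with "confidence" (0 to 1); they miss things now and then, are a little off and sometimes report something else, mostly with a low value. They report only what shows in the picture. A call takes as long as a camera call. They do not tell look-alikes from the thing itself.
- nets.find_in(label, camera): "centre" ([x, y, z] in m, in world coordinates, good to about 4 mm: the middle of the surface that is visible of it).
- nets.regions_of(label, camera): "region" (480x640 bool, what is visible of it).
The state is a dict: "time": time; "joint_positions": joint angles; "joint_vel": joint speeds; "joint_torque": joint torques, N m; "ee_pos": TCP position; "eef_rot": TCP orientation; "ft_force": force on the tool from outside, world axes, zero at the start; "torque": the same for the moment, N m; "width": finger opening in m.
Only numpy, scipy, OpenCV 4.12 (cv2) and the standard library are available. Lean on these libraries where they do the work, as an engineer would, in place of code of your own. Each camera call takes 0.05 s, during which the arm holds its last target.

## Task

Take the hand rake from its rest by the red grip and comb the four dowels off the tray's flat apron and across its ridges until every one lies down in a groove, moving them only with the rake, never with the gripper or arm. Then set the rake back down in its rest the way it lay, upright with its bar in both notches and centred, before you let go, and leave everything else on the bench where it is.

Things in the scene. Friction and masses are not known exactly. Their poses are not given: they have to be found in the camera images.
- tray: Fixed wooden tray, 136 (x) x 375 (y) mm, walls 8 thick, 43 high, turned up to 12 degrees. Inside, from y = -179.5 to -4.5 a flat apron, then 7 straight grooves along x, one every 27 mm (centres y = 6.5, 33.5 .. 168.5): 22 wide, 120 long, 18 deep, ridges 5 thick. Groove floors 8, apron and ridge tops 26 mm above the origin (centre of the underside, on the bench; z up).
- dowel1: One of four alike pale turned dowels, 18 mm diameter, 95 long with round ends, about 18 g. Origin at its centre on its axis; x along its length. At the start all lie askew on the apron (centre y -115 to -4 mm), centre 35 mm above the tray's underside. In a groove: centre 17 mm above the tray's underside, top level with the ridge tops.
- dowel2: One of four alike pale turned dowels, 18 mm diameter, 95 long with round ends, about 18 g. Origin at its centre on its axis; x along its length. At the start all lie askew on the apron (centre y -115 to -4 mm), centre 35 mm above the tray's underside. In a groove: centre 17 mm above the tray's underside, top level with the ridge tops.
- dowel3: One of four alike pale turned dowels, 18 mm diameter, 95 long with round ends, about 18 g. Origin at its centre on its axis; x along its length. At the start all lie askew on the apron (centre y -115 to -4 mm), centre 35 mm above the tray's underside. In a groove: centre 17 mm above the tray's underside, top level with the ridge tops.
- dowel4: One of four alike pale turned dowels, 18 mm diameter, 95 long with round ends, about 18 g. Origin at its centre on its axis; x along its length. At the start all lie askew on the apron (centre y -115 to -4 mm), centre 35 mm above the tray's underside. In a groove: centre 17 mm above the tray's underside, top level with the ridge tops.
- rake: Hand rake, 220 g. Origin: mid-row at the height of the tooth tips; x along the row, z up. Seven steel teeth, 6 mm diameter, 40 long, 16 apart (row 102 long), point down from a wooden bar 160 (x) x 20 (y) mm at z = 40 to 60. Above it a red upright grip 40 (x) x 22 (y) mm, z = 60 to 115, to be pinched from above across its 22 mm. Starts upright in its rest.
- rake_grip (a point): Centre of the red grip, 87.5 mm above the tooth tips. To comb: bar along the grooves, stroke from -y to +y of the tray, tooth tips 3 to 8 mm above the ridge tops, at about 0.07 m/s. They pass over dowels lying in a groove and push the others square and onward until they drop in. End with the row over the last groove: a dowel left on a ridge stays there. Lower the teeth by the -y end wall, where 20 mm of apron is free. A second stroke may be needed.
- rest: Grey rest for the rake, fixed left or right of the tray (swaps with the chuck), base 150 (x) x 70 (y) mm. Two uprights, 12 thick, at x = +-62 mm, have open-topped notches 30 wide (y), floor 55 and top 75 mm above the bench. The rake's bar lies in them along x, tooth tips hanging 15 mm above the bench. Origin: centre of the underside.
- chuck: Lathe chuck, dark steel disc 96 mm across with four jaws, 52 mm high, fixed to the bench on the other side of the tray from the rest. Bystander.
- gouge: Bystander, not to be disturbed: turning gouge lying flat, dark wooden handle and steel blade, 330 mm long along its y, 30 mm high. Origin at the underside.
- wax_tin: Bystander, not to be disturbed: closed yellow tin, 72 mm across, 45 mm high. Origin at the underside.
- mallet: Bystander, not to be disturbed: turned wooden mallet standing on its head, 68 mm across, 150 mm high. Origin at the underside.
- sanding_block: Bystander, not to be disturbed: cork sanding block 70 x 100 mm, 32 mm high. Origin at the underside.
- calipers: Bystander, not to be disturbed: steel outside calipers lying flat, 150 mm long, 10 mm high. Origin at the underside.
Things that resemble listed ones, but are neither listed nor needed, are in the scene too. What is meant by the rake is not turquoise or white, and is the larger of those in its own colour.

How it is judged:
By the outcome, as a careful person would: the job done as asked, in the order asked, and still so for the second after the job is handed in, with the robot touching nothing.
It also fails if it takes over 64 s, if anything falls off the work surface, if the arm or the gripper's body presses on something with over 40 N, if the wrist force passes 120 N, or if a joint passes its speed limit or range.

## Working session

There is one attempt and no reset: what is moved stays moved. The work goes in short steps, Python scripts to look and compute and a tool call to move; the robot and the scene stay as the last step left them, time stands still between calls to the robot, and variables do not carry over. Pictures are saved under pics/ and viewed, and the job is handed in when it is done.

Besides the shell and the picture viewer there is one more tool, called after "Request:" by a JSON object that holds its "fn" and its "kwargs", one argument or row to a line. drive_tool: Moves the arm, as the interface text tells. Its arguments: {"type":"object","properties":{"plan":{"type":"array","items":{"type":"object","properties":{"rx":{"type":"number","minimum":-1,"maximum":1},"ry":{"type":"number","minimum":-1,"maximum":1},"rz":{"type":"number","minimum":-1,"maximum":1},"x":{"type":"number","minimum":-1,"maximum":1},"y":{"type":"number","minimum":-1,"maximum":1},"z":{"type":"number","minimum":-1,"maximum":1},"fingers":{"type":"number"}}}},"squeeze":{"type":"number"}},"required":["plan"]}

```bash
mkdir -p pics; ls; python3 - <<'E'
from bench import monitor, viewer, nets, r
import cv2
print(monitor.read_state(), r.grip_depth)
for n in ["top","side","wrist"]:
    c=viewer.camera(n); cv2.imwrite(f"pics/{n}0.png",c["color"][:,:,::-1]); print(n,c["camera_matrix"].tolist(),c["D"],c["xyz"],c["rotation"])
    for l in ["rake","rake_grip","rest","tray","dowel1","chuck","mallet","gouge"]:
        print(l,[(d["confidence"],[round(float(v),3) for v in d["centre"]]) for d in nets.find_in(l,n)])
E
```

```text
pics
{'time': 0.0, 'joint_positions': array([ 1.11940869,  0.33287905, -0.06470206,  1.46093039,  0.0215863 ,
        1.3499098 , -0.08847867]), 'joint_vel': array([-0.00105018, -0.00025634, -0.00136214,  0.00015956, -0.00068274,
       -0.00082819,  0.0006471 ]), 'joint_torque': array([-3.42465137e-04, -6.23254895e+01,  2.47127458e-02, -3.89897203e+01,
       -6.12170273e-02,  4.00990422e-02,  1.54283784e-04]), 'ee_pos': array([ 0.25973881, -0.56815578,  0.29145461]), 'eef_rot': array([ 9.77100928e-01,  2.12775150e-01, -1.77800327e-04, -6.93411712e-04]), 'ft_force': array([-0.4793157 , -0.00824477, -0.59922459]), 'torque': array([-0.01369517,  0.01265335,  0.01375229]), 'width': 0.08714353696736832} 0.051
top [[491.3901493343706, 0.0, 317.8135555091531], [0.0, 491.3901493343706, 241.23885544420642], [0.0, 0.0, 1.0]] [0.01711802 0.         0.         0.         0.        ] [ 0.42805905 -0.05286555  1.17920035] [ 0.70667243 -0.70432511  0.03876862 -0.055111  ]
rake [(0.84, [0.344, 0.133, 0.041]), (0.72, [0.343, -0.142, 0.062]), (0.6, [0.498, -0.321, 0.078]), (0.57, [0.332, -0.439, 0.0
[... 931 characters left out ...]
[0.302, 0.131, 0.036])]
rake_grip [(0.81, [0.542, -0.338, 0.072]), (0.78, [0.335, -0.151, 0.06]), (0.75, [0.334, -0.451, 0.045])]
rest [(0.91, [0.555, -0.355, 0.009])]
tray [(0.85, [0.613, 0.145, 0.03])]
dowel1 []
chuck []
mallet [(0.87, [0.723, -0.296, 0.084])]
gouge [(0.73, [0.777, 0.015, 0.026])]
wrist [[396.0117377768681, 0.0, 321.0378686699536], [0.0, 396.0117377768681, 232.30234643362795], [0.0, 0.0, 1.0]] [-0.00102622  0.          0.          0.          0.        ] [ 0.33171681 -0.53484082  0.3846225 ] [ 0.83265277 -0.53418922 -0.07830854  0.12328429]
rake [(0.95, [0.336, -0.448, 0.051])]
rake_grip [(0.84, [0.333, -0.445, 0.046])]
rest []
tray []
dowel1 []
chuck []
mallet []
gouge []
```

View pics/top0.png

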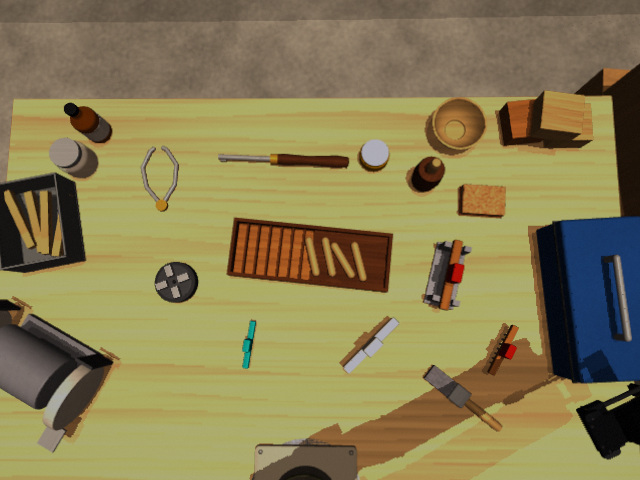

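View pics/side0.png

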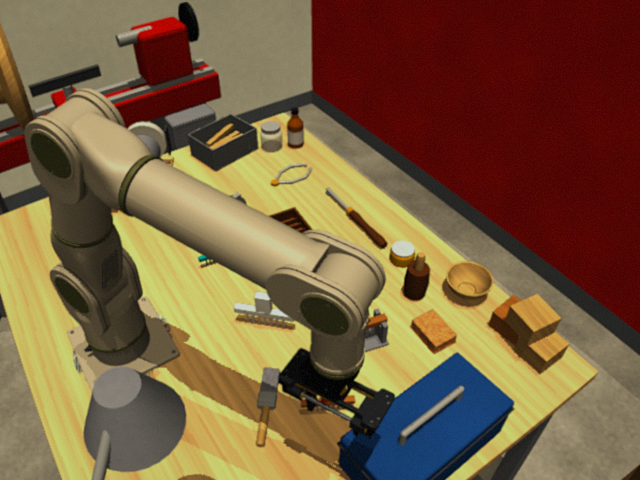

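The top view shows four rake-like things: turquoise at (249,343), white at (370,344), a small brown one with a red grip at (503,350), and a larger brown one with a red grip in the grey rest at (447,274). I choose the one at (447,274). The tray is at (310,255), with its grooves towards +y (image left).

```bash
cat > h.py <<'E'
import numpy as np, cv2
from scipy.spatial.transform import Rotation as R
def cloud(c):
    h,w=c["depth"].shape
    uu,vv=np.meshgrid(np.arange(w),np.arange(h))
    p=np.stack([uu,vv],-1).reshape(-1,1,2).astype(np.float64)
    n=cv2.undistortPoints(p,np.array(c["camera_matrix"]),np.array(c["D"])).reshape(h,w,2)
    d=c["depth"]
    P=np.dstack([n[...,0]*d,n[...,1]*d,d])
    return P@Rm(c).T+np.array(c["xyz"])
def Rm(c):
    q=np.array(c["rotation"]); return R.from_quat(q).as_matrix() if q.size==4 else q
def proj(c,P):
    M=Rm(c); rv=cv2.Rodrigues(M.T)[0]; t=-M.T@np.array(c["xyz"])
    return cv2.projectPoints(np.array(P,float).reshape(-1,3),rv,t,np.array(c["camera_matrix"]),np.array(c["D"]))[0].reshape(-1,2)
E
python3 - <<'E'
from bench import viewer,nets
from h import *
c=viewer.camera("top"); W=cloud(c)
np.savez("top0.npz",W=W,col=c["color"])
im=c["color"][:,:,::-1]
a=cv2.resize(im[220:325,395:530],None,fx=5,fy=5,interpolation=cv2.INTER_CUBIC); cv2.imwrite("pics/rake_crop.png",a)
cv2.imwrite("pics/tray_crop.png",cv2.resize(im[205:305,215:405],None,fx=4,fy=4,interpolation=cv2.INTER_CUBIC))
hsv=cv2.cvtColor(c["color"],cv2.COLOR_RGB2HSV)
# red grip
m=((hsv[...,0]<6)|(hsv[...,0]>174))&(hsv[...,1]>200)&(hsv[...,2]>120)
n,l,s,ce=cv2.connectedComponentsWithStats(m.astype(np.uint8))
for i in range(1,n):
    if s[i,4]>15:
        q=W[l==i]; print(ce[i],s[i,4],np.median(q,0),q[:,2].max())
# bench height
print("bench",np.median(W[300:330,280:340,2]))
# rest region heights
x=W[...,0];y=W[...,1];z=W[...,2]
reg=(x>.4)&(x<.62)&(y>-.42)&(y<-.22)
for lo,hi in [(.06,.072),(.072,.085),(.085,.1),(.1,.13),(.12,.14),(.003,.03)]:
    q=W[reg&(z>lo)&(z<hi)]
    if len(q)>5: print(lo,hi,len(q),q.mean(0),cv2.minAreaRect(q[:,:2].astype(np.float32)*1000))
# tray wall top
q=W[(abs(x-.55)<.15)&(abs(y)<.3)&(z>.036)&(z<.048)]
print(len(q),cv2.minAreaRect(q[:,:2].astype(np.float32)*1000))
q=W[(abs(x-.55)<.15)&(abs(y-.02)<.24)&(z>.006)&(z<.06)]
print(len(q),cv2.minAreaRect(q[:,:2].astype(np.float32)*1000))
E
```

```text
[457.47272727 272.4969697 ] 165 [ 0.50100495 -0.3244743   0.13106122] 1.1792003549112535
[510.5625 351.375 ] 96 [ 0.33641759 -0.44231049  0.08840626] 1.1792003549112535
bench 0.0011673340177081881
0.06 0.072 141 [ 0.50393694 -0.31832304  0.06667422] ((500.9106140136719, -324.2197570800781), (60.85945129394531, 158.332763671875), 75.2520751953125)
0.072 0.085 673 [ 0.50071256 -0.32386563  0.07606418] ((501.55902099609375, -325.5335693359375), (62.574729919433594, 159.83847045898438), 75.74211120605469)
0.085 0.1 31 [ 0.50029568 -0.31437628  0.09283585] ((499.4481506347656, -314.19830322265625), (41.121883392333984, 15.626358985900879), 13.32144832611084)
0.1 0.13 149 [ 0.50076454 -0.31976858  0.12217277] ((501.59600830078125, -324.4071960449219), (24.623788833618164, 40.15933609008789), 76.52685546875)
0.12 0.14 229 [ 0.50164876 -0.32339486  0.13013452] ((501.82415771484375, -324.283447265625), (24.54391098022461, 39.97979736328125), 77.91373443603516)
0.003 0.03 2001 [ 0.50781483 -0.31394638  0.00671252] ((510.4254150390625, -319.948486328125), (218.5469207763672, 199.89990234375), 0.13443216681480408)
2874 ((539.2183837890625, 4.030792236328125), (590.9568481445312, 190.6405029296875), 89.81002807617188)
9547 ((550.2213134765625, 20.04864501953125), (479.446533203125, 296.74420166015625), 89.991455078125)
```

View pics/rake_crop.png

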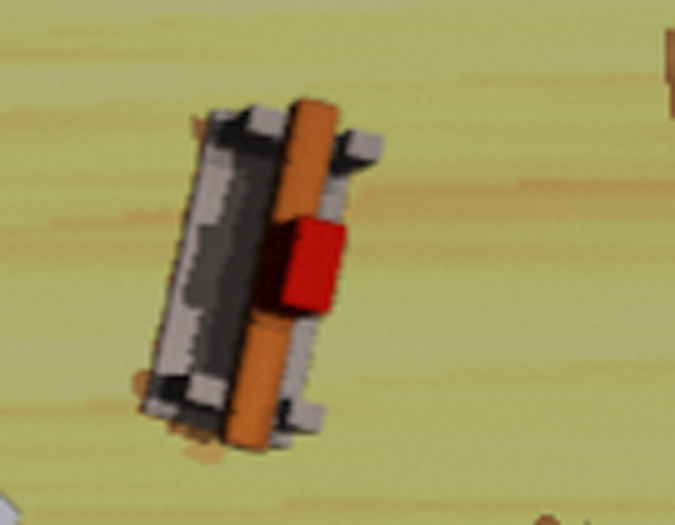

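View pics/tray_crop.png

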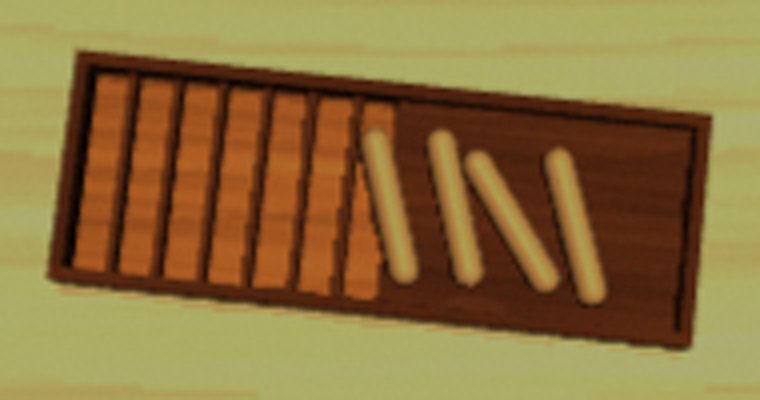

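The crop confirms it: red grip on top, wooden bar in both notches of the grey rest. Next I get accurate poses for the tray, rake and rest.

```bash
python3 - <<'E'
from bench import viewer,nets
from h import *
c=viewer.camera("top"); W=cloud(c); x=W[...,0];y=W[...,1];z=W[...,2]
t=nets.regions_of("tray","top")[0]["region"]; rk=[d for d in nets.regions_of("rake","top")]; rs=nets.regions_of("rest","top")[0]["region"]
print(t.sum(),rs.sum(),[ (d["confidence"],d["region"].sum(),np.argwhere(d["region"]).mean(0)) for d in rk])
q=W[t]; print(np.percentile(q[:,2],[1,5,25,50,75,95,99]))
# corners of mask (incl. walls)
tt=cv2.morphologyEx(t.astype(np.uint8),cv2.MORPH_CLOSE,np.ones((25,25)))
r_=cv2.minAreaRect(np.argwhere(tt)[:,::-1].astype(np.float32)); b=cv2.boxPoints(r_); print(r_)
def onplane(px,h):
    n=cv2.undistortPoints(np.array(px,float).reshape(-1,1,2),np.array(c["camera_matrix"]),np.array(c["D"])).reshape(-1,2)
    d=np.c_[n,np.ones(len(n))]@Rm(c).T; o=np.array(c["xyz"]); return o+d*((h-o[2])/d[:,2])[:,None]
P=onplane(b,0.043); print(P.round(4)); print("tray ctr",P.mean(0), [np.linalg.norm(P[i]-P[i-1]) for i in range(4)], [np.degrees(np.arctan2(*(P[i]-P[i-1])[1::-1])) for i in range(4)])
# rake orange bar: hue
hsv=cv2.cvtColor(c["color"],cv2.COLOR_RGB2HSV)
reg=(x>.4)&(x<.62)&(y>-.42)&(y<-.22)
bar=reg&(abs(z-.075)<.006)&(hsv[...,0]>6)&(hsv[...,0]<18)&(hsv[...,1]>150)
red=reg&(z>.12)&(z<.14)&((hsv[...,0]<6)|(hsv[...,0]>174))
for nme,m,hh in (("bar",bar,.075),("red",red,.130)):
    q=onplane(np.argwhere(m)[:,::-1],hh)[:,:2]; print(nme,len(q),q.mean(0)*1000,cv2.minAreaRect(q.astype(np.float32)*1000), np.median(z[m]))
    d=q-q.mean(0); w,v=np.linalg.eigh(d.T@d); print(np.degrees(np.arctan2(v[1,1],v[0,1])))
grey=reg&(z>.068)&(z<.08)&(hsv[...,1]<60)
n,l,s,ce=cv2.connectedComponentsWithStats(grey.astype(np.uint8))
for i in range(1,n):
    if s[i,4]>8: q=W[l==i]; print("upright",s[i,4],q.mean(0))
rb=reg&(z>.004)&(z<.02)&(hsv[...,1]<60); q=W[rb]; print("base",len(q),np.median(q[:,2]),cv2.minAreaRect(q[:,:2].astype(np.float32)*1000))
for d in nets.find_in("dowel1","top"): print(d)
E
```

```text
8534 1225 [(0.83, np.int64(315), array([344.17142857, 248.20952381])), (0.8, np.int64(956), array([275.30125523, 451.19456067])), (0.65, np.int64(774), array([345.33074935, 371.0129199 ])), (0.58, np.int64(590), array([349.96779661, 503.5220339 ]))]
[0.00252205 0.00652882 0.01066968 0.02597232 0.03026718 0.0457253
 0.048366  ]
((309.2129211425781, 254.60824584960938), (162.58065795898438, 61.190696716308594), 5.90614128112793)
[[ 0.4966  0.1883  0.043 ]
 [ 0.64    0.1777  0.043 ]
 [ 0.6007 -0.2018  0.043 ]
 [ 0.4595 -0.1852  0.043 ]]
tray ctr [ 0.54920388 -0.00525959  0.043     ] [np.float64(0.3753322338511373), np.float64(0.14382981743015064), np.float64(0.3815213584345904), np.float64(0.14208903054771863)] [np.float64(84.33598155260766), np.float64(-4.225063970316089), np.float64(-95.92213410747841), np.float64(173.29822263031159)]
bar 495 [ 500.91047329 -322.58667232] ((501.9930419921875, -323.488037109375), (22.121320724487305, 158.63609313964844), 76.02584838867188) 0.0754902392391068
166.02878243166145
red 209 [ 501.71786455 -322.39405989] ((501.8841857910156, -321.9734802246094), (24.121612548828125, 40.21784973144531), 76.92595672607422) 0.13050674097865045
163.8104113489092
upright 44 [ 0.56944042 -0.31785839  0.07560854]
upright 34 [ 0.55885735 -0.36222547  0.07499673]
upright 43 [ 0.4498112  -0.28789115  0.07514066]
upright 36 [ 0.43908969 -0.33212725  0.07539201]
base 826 0.008999521837305346 ((504.49554443359375, -326.16534423828125), (70.36615753173828, 147.6829071044922), 75.69353485107422)
{'centre': [0.5434, -0.0535, 0.04], 'confidence': 0.82}
{'centre': [0.5413, -0.0842, 0.0421], 'confidence': 0.69}
{'centre': [0.545, -0.0164, 0.0452], 'confidence': 0.67}
{'centre': [0.5326, -0.1173, 0.0451], 'confidence': 0.63}
```

```bash
cat >> h.py <<'E'
def go(p,yaw_deg,cur=None):
    """row for target TCP pos p, tool x at yaw (down)"""
    from bench import monitor
    s=monitor.read_state(); p0=s["ee_pos"]; R0=R.from_quat(s["eef_rot"])
    cy,sy=np.cos(np.radians(yaw_deg)),np.sin(np.radians(yaw_deg))
    Rt=R.from_matrix(np.array([[cy,sy,0],[sy,-cy,0],[0,0,-1]]))
    sh=R0.inv().apply(np.array(p)-p0); rv=(R0.inv()*Rt).as_rotvec()/(2*np.pi)
    print("t",round(s["time"],2),"pos",p0.round(4),"F",s["ft_force"].round(1),"w",round(s["width"],4),"shift",sh.round(4),"rot",rv.round(4),"rows",np.abs(np.linalg.norm(sh)/.0625).round(1),(np.linalg.norm(rv)*360/10.7).round(1))
E
python3 - <<'E'
from h import *
from scipy.optimize import least_squares, minimize
D=np.load("top0.npz"); W=D["W"]; 
P=W[205:305,215:405].reshape(-1,3); P=P[(P[:,2]>-.005)&(P[:,2]<.06)]
z0=.001
def model(u,v):
    h=np.zeros_like(u)
    ins=(abs(u)<68)&(abs(v)<187.5); h[ins]=43
    inn=(abs(u)<60)&(abs(v)<179.5); h[inn]=26
    for k in range(7):
        g=(abs(u)<60)&(abs(v-(6.5+27*k))<11); h[g]=8
    return h
def cost(p):
    c,s=np.cos(p[2]),np.sin(p[2]); d=(P[:,:2]-p[:2])*1000
    u=c*d[:,0]+s*d[:,1]; v=-s*d[:,0]+c*d[:,1]
    e=np.abs(P[:,2]*1000-1-model(u,v)); return np.minimum(e,15).mean()
best=min(((cost((a,b,np.radians(t))),a,b,t) for a in np.arange(.545,.560,.002) for b in np.arange(-.012,.004,.002) for t in np.arange(-8,-3,.5)))
print(best)
r_=minimize(cost,[best[1],best[2],np.radians(best[3])],method="Nelder-Mead",options=dict(initial_simplex=[[best[1],best[2],np.radians(best[3])],[best[1]+.003,best[2],np.radians(best[3])],[best[1],best[2]+.003,np.radians(best[3])],[best[1],best[2],np.radians(best[3]+1)]]))
print(r_.x[:2],np.degrees(r_.x[2]),r_.fun)
go([.502,-.323,.29],-14)
E
```

```text
(np.float64(3.1197386096749877), np.float64(0.551), np.float64(-0.006), np.float64(-6.0))
[ 0.55023653 -0.00638131] -5.875380082571562 3.046849774106691
t 1.65 pos [ 0.2599 -0.5684  0.2923] F [ 0.   0.2 -0.7] w 0.0873 shift [ 0.3222 -0.1225  0.0023] rot [ 0.     -0.      0.1071] rows 5.5 3.6
```

Request:
{"fn": "drive_tool", "kwargs": {
  "plan": [
    {"x": 0.322,"y": -0.1225,"z": 0.002,"rz": 0.107,"fingers": 1},
    {"x": 0.322,"y": -0.1225,"z": 0.002,"rz": 0.107,"fingers": 1},
    {"x": 0.322,"y": -0.1225,"z": 0.002,"rz": 0.107,"fingers": 1},
    {"x": 0.322,"y": -0.1225,"z": 0.002,"rz": 0.107,"fingers": 1},
    {"x": 0.322,"y": -0.1225,"z": 0.002,"rz": 0.107,"fingers": 1},
    {"x": 0.322,"y": -0.1225,"z": 0.002,"rz": 0.107,"fingers": 1},
    {"x": 0.322,"y": -0.1225,"z": 0.002,"rz": 0.107,"fingers": 1},
    {"x": 0.322,"y": -0.1225,"z": 0.002,"rz": 0.107,"fingers": 1}
  ]
}}

```text
validation failed for argument at $.pl...
```

```bash
python3 - <<'E'
from bench import viewer,monitor
from h import *
c=viewer.camera("wrist"); W=cloud(c); x=W[...,0];y=W[...,1];z=W[...,2]
cv2.imwrite("pics/wrist1.png",c["color"][:,:,::-1]); np.savez("w1.npz",W=W,col=c["color"])
hsv=cv2.cvtColor(c["color"],cv2.COLOR_RGB2HSV)
reg=(x>.4)&(x<.62)&(y>-.42)&(y<-.22)
bar=reg&(abs(z-.075)<.008)&(hsv[...,0]>6)&(hsv[...,0]<18)&(hsv[...,1]>150)
red=reg&(z>.122)&(z<.14)&((hsv[...,0]<6)|(hsv[...,0]>174))
for n,m in (("bar",bar),("red",red)):
    q=W[m]; print(n,len(q),q.mean(0),cv2.minAreaRect(q[:,:2].astype(np.float32)*1000))
grey=reg&(z>.068)&(z<.08)&(hsv[...,1]<60)
n,l,s,ce=cv2.connectedComponentsWithStats(grey.astype(np.uint8))
for i in range(1,n):
    if s[i,4]>30: q=W[l==i]; print("upright",ce[i],s[i,4],q.mean(0))
go([.502,-.323,.29],-14)
E
```

```text
bar 0 [nan nan nan] ((0.0, 0.0), (0.0, 0.0), 0.0)
red 0 [nan nan nan] ((0.0, 0.0), (0.0, 0.0), 0.0)
t 1.7 pos [ 0.2599 -0.5684  0.2923] F [-0.2  0.2 -0.1] w 0.0869 shift [ 0.3222 -0.1225  0.0023] rot [ 0.     -0.      0.1071] rows 5.5 3.6<stdin>:10: RuntimeWarning: Mean of empty slice.
  ret = um.true_divide(
```

View pics/wrist1.png

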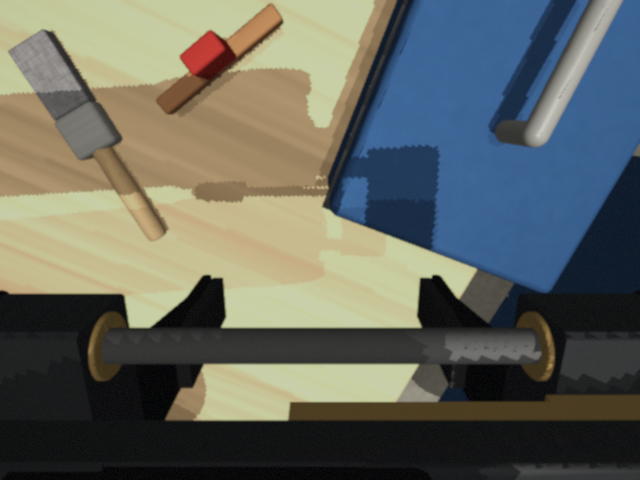

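The wrist picture shows only the small decoy at (210,55), because the arm didn't move: the move call was refused. I'll retry with every field given.

Request:
{"fn": "drive_tool", "kwargs": {
  "plan": [
    {"rx": 0.0,"ry": 0.0,"rz": 0.107,"x": 0.322,"y": -0.1225,"z": 0.002,"fingers": 1.0}
  ]
}}

```text
time: 1.82
ee_pos: [0.2984, -0.5284, 0.2916]
eef_rot: [0.993, 0.119, -0.001, 0.001]
ft_force: [1.4, 0.4, -0.5]
width: 0.0872
```

```bash
python3 - <<'E'
from h import *
go([.502,-.323,.29],-14)
E
```

```text
t 1.82 pos [ 0.2984 -0.5284  0.2916] F [ 1.4  0.4 -0.5] w 0.0872 shift [ 0.2464 -0.1514  0.0009] rot [0.0002 0.0003 0.0769] rows 4.6 2.6
```

Request:
{"fn": "drive_tool", "kwargs": {
  "plan": [
    {"rx": 0.0,"ry": 0.0,"rz": 0.076,"x": 0.242,"y": -0.147,"z": 0.001,"fingers": 1.0},
    {"rx": 0.0,"ry": 0.0,"rz": 0.076,"x": 0.242,"y": -0.147,"z": 0.001,"fingers": 1.0},
    {"rx": 0.0,"ry": 0.0,"rz": 0.076,"x": 0.242,"y": -0.147,"z": 0.001,"fingers": 1.0},
    {"rx": 0.0,"ry": 0.0,"rz": 0.076,"x": 0.242,"y": -0.147,"z": 0.001,"fingers": 1.0},
    {"rx": 0.0,"ry": 0.0,"rz": 0.076,"x": 0.242,"y": -0.147,"z": 0.001,"fingers": 1.0},
    {"rx": 0.0,"ry": 0.0,"rz": 0.076,"x": 0.242,"y": -0.147,"z": 0.001,"fingers": 1.0},
    {"rx": 0.0,"ry": 0.0,"rz": 0.076,"x": 0.242,"y": -0.147,"z": 0.001,"fingers": 1.0}
  ]
}}

```text
time: 2.7
ee_pos: [0.4999, -0.3245, 0.2909]
eef_rot: [0.993, -0.114, -0.0, 0.0]
ft_force: [-0.3, -0.5, 0.6]
width: 0.0868
```

```bash
cat > look.py <<'E'
import sys
from bench import viewer,monitor
from h import *
tag=sys.argv[1]
c=viewer.camera("wrist"); W=cloud(c); x=W[...,0];y=W[...,1];z=W[...,2]
cv2.imwrite(f"pics/wrist_{tag}.png",c["color"][:,:,::-1]); np.savez(f"w_{tag}.npz",W=W,col=c["color"])
hsv=cv2.cvtColor(c["color"],cv2.COLOR_RGB2HSV)
reg=(x>.4)&(x<.62)&(y>-.42)&(y<-.22)
bar=reg&(abs(z-.075)<.008)&(hsv[...,0]>6)&(hsv[...,0]<18)&(hsv[...,1]>150)
red=reg&(z>.122)&(z<.14)&((hsv[...,0]<6)|(hsv[...,0]>174))
for n,m in (("bar",bar),("red",red)):
    q=W[m]
    if len(q)>9: print(n,len(q),q.mean(0),cv2.minAreaRect(q[:,:2].astype(np.float32)*1000))
grey=reg&(z>.068)&(z<.08)&(hsv[...,1]<60)
n,l,s,ce=cv2.connectedComponentsWithStats(grey.astype(np.uint8))
for i in range(1,n):
    if s[i,4]>30: q=W[l==i]; print("upright",ce[i],s[i,4],q.mean(0),cv2.minAreaRect(q[:,:2].astype(np.float32)*1000))
go([.502,-.323,.29],-14)
E
python3 look.py 2
```

```text
bar 90 [ 0.52408204 -0.33114593  0.07574815] ((499.0895080566406, -325.0859375), (17.4871883392334, 78.65145111083984), 76.57339477539062)
red 1825 [ 0.50234436 -0.32616271  0.12948441] ((500.8813171386719, -326.02191162109375), (21.571195602416992, 39.54460525512695), 76.568603515625)
upright [295.67272727 130.78181818] 330 [ 0.5685338  -0.32084998  0.07482311] ((568.383056640625, -320.6063537597656), (14.604510307312012, 11.81447696685791), 76.80207061767578)
upright [336. 140.] 33 [ 0.55480994 -0.34909434  0.07241482] ((554.731201171875, -349.0797119140625), (0.08208486437797546, 23.990325927734375), 77.6544189453125)
upright [354.66863905 131.86094675] 338 [ 0.55770489 -0.3640774   0.07490714] ((557.51416015625, -364.1612548828125), (15.058457374572754, 11.864191055297852), 76.82926940917969)
upright [295.50522648 280.46341463] 287 [ 0.44951743 -0.29076099  0.0742481 ] ((448.7317810058594, -290.62457275390625), (14.546652793884277, 12.62277603149414), 74.68862915039062)
upright [348.41868512 281.39100346] 289 [ 0.43855118 -0.33417563  0.07426719] ((437.669677734375, -334.07037353515625), (14.654690742492676, 12.38708209991455), 76.86724853515625)
t 2.75 pos [ 0.4995 -0.325   0.2909] F [-0.   0.2  0.4] w 0.0872 shift [ 0.002  -0.0025  0.0009] rot [0.0001 0.     0.0022] rows 0.1 0.1
```

View pics/wrist_2.png

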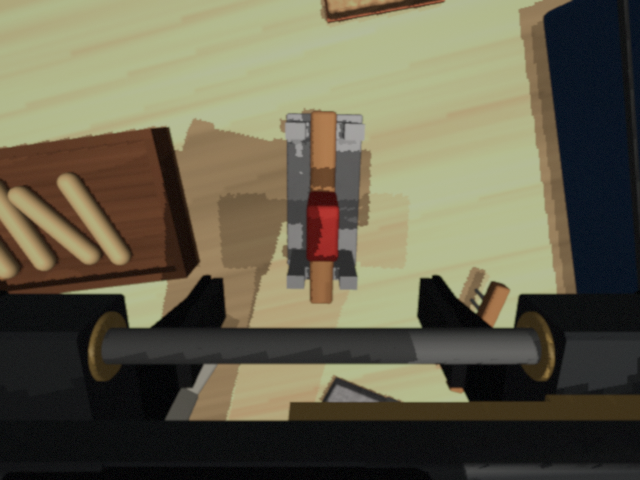

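The wrist view shows the larger red-gripped rake (322,225) in the rest with its bar in both notches, between the four upright posts. I'll descend and close.

Request:
{"fn": "drive_tool", "kwargs": {
  "plan": [
    {"rx": 0.0,"ry": 0.0,"rz": 0.0022,"x": 0.0015,"y": 0.0,"z": 0.06,"fingers": 1.0},
    {"rx": 0.0,"ry": 0.0,"rz": 0.0022,"x": 0.0015,"y": 0.0,"z": 0.1,"fingers": 1.0},
    {"rx": 0.0,"ry": 0.0,"rz": 0.0022,"x": 0.0015,"y": 0.0,"z": 0.125,"fingers": 1.0},
    {"rx": 0.0,"ry": 0.0,"rz": 0.0022,"x": 0.0015,"y": 0.0,"z": 0.1375,"fingers": 1.0},
    {"rx": 0.0,"ry": 0.0,"rz": 0.0022,"x": 0.0015,"y": 0.0,"z": 0.1375,"fingers": 1.0},
    {"rx": 0.0,"ry": 0.0,"rz": 0.0022,"x": 0.0015,"y": 0.0,"z": 0.1375,"fingers": 1.0}
  ]
}}

```text
time: 3.5
ee_pos: [0.5022, -0.3247, 0.1548]
eef_rot: [0.993, -0.121, 0.001, 0.0]
ft_force: [-0.1, 0.7, -0.3]
width: 0.0872
```

```bash
python3 - <<'E'
from h import *
go([.501,-.3249,.1535],-14)
E
```

```text
t 3.5 pos [ 0.5022 -0.3247  0.1548] F [-0.1  0.7 -0.3] w 0.0872 shift [-0.0012  0.0005  0.0013] rot [ 0.0001 -0.0003  0.0002] rows 0.0 0.0
```

Request:
{"fn": "drive_tool", "kwargs": {
  "plan": [
    {"rx": 0.0,"ry": 0.0,"rz": 0.0,"x": -0.001,"y": 0.0,"z": 0.001,"fingers": 0.5},
    {"rx": 0.0,"ry": 0.0,"rz": 0.0,"x": -0.001,"y": 0.0,"z": 0.001,"fingers": 0.3},
    {"rx": 0.0,"ry": 0.0,"rz": 0.0,"x": -0.001,"y": 0.0,"z": 0.001,"fingers": 0.2},
    {"rx": 0.0,"ry": 0.0,"rz": 0.0,"x": -0.001,"y": 0.0,"z": 0.001,"fingers": 0.1},
    {"rx": 0.0,"ry": 0.0,"rz": 0.0,"x": -0.001,"y": 0.0,"z": 0.001,"fingers": 0.1},
    {"rx": 0.0,"ry": 0.0,"rz": 0.0,"x": -0.001,"y": 0.0,"z": 0.001,"fingers": 0.1},
    {"rx": 0.0,"ry": 0.0,"rz": 0.0,"x": -0.001,"y": 0.0,"z": 0.001,"fingers": 0.1}
  ],
  "squeeze": 40
}}

```text
time: 4.38
ee_pos: [0.5009, -0.3238, 0.1524]
eef_rot: [0.993, -0.121, 0.0, 0.0]
ft_force: [-1.0, -3.0, 1.1]
width: 0.0249
```

```bash
python3 - <<'E'
from h import *
from bench import monitor
go([.501,-.3249,.1535],-14)
s=monitor.read_state();print(s["ee_pos"],s["eef_rot"],s["torque"])
E
python3 look.py 3
```

```text
t 4.38 pos [ 0.5009 -0.3238  0.1524] F [-1.  -3.   1.1] w 0.0249 shift [ 0.0004  0.001  -0.0011] rot [ 0.     -0.      0.0003] rows 0.0 0.0
[ 0.50087774 -0.32382915  0.15242926] [ 9.92675320e-01 -1.20812695e-01  2.14465863e-05  4.87107594e-05] [-0.40981207  0.11413101  0.00142143]
bar 69 [ 0.51989963 -0.32963206  0.07551123] ((526.6860961914062, -331.5190734863281), (17.82236099243164, 16.712932586669922), 76.95852661132812)
red 4641 [ 0.50363789 -0.32572777  0.12908636] ((502.51617431640625, -324.1490478515625), (45.4757194519043, 38.39209747314453), 76.68807220458984)
upright [275.17566331 147.35773102] 1093 [ 0.56871408 -0.32046639  0.07477378] ((568.6618041992188, -320.1814880371094), (15.192689895629883, 12.119619369506836), 75.6563949584961)
upright [348. 150.] 37 [ 0.56008424 -0.35009897  0.07251976] ((559.9335327148438, -350.0699157714844), (0.17132164537906647, 15.285451889038086), 77.27525329589844)
upright [380.52967626 147.49280576] 1112 [ 0.55805986 -0.36354696  0.07463668] ((557.8421630859375, -363.7929992675781), (15.138484001159668, 11.940224647521973), 76.04768371582031)
upright [284.16350711 392.16587678] 422 [ 0.44923131 -0.29156085  0.07424254] ((449.2695007324219, -290.0374450683594), (13.842508316040039, 11.09992504119873), 83.34693145751953)
upright [364.14718615 394.95238095] 231 [ 0.43830656 -0.33100155  0.07493491] ((439.0618591308594, -331.8014831542969), (9.839892387390137, 10.201787948608398), 70.92855072021484)
t 4.42 pos [ 0.5009 -0.324   0.1525] F [ 0.7 -0.3  0.6] w 0.0215 shift [ 0.0009 -0.0012 -0.1375] rot [ 0.     -0.      0.0003] rows 2.2 0.0
```

View pics/wrist_3.png

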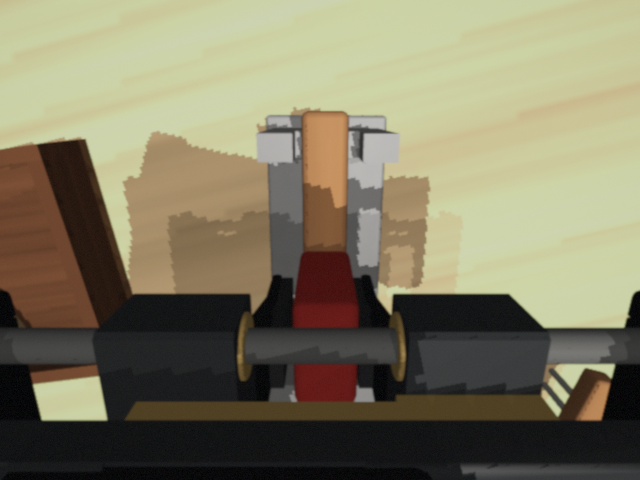

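Grasped: width is 21.5 mm, with the red grip (326,330) between the pads. Lifting, then carrying it to a point above the tray's -y end.

Request:
{"fn": "drive_tool", "kwargs": {
  "plan": [
    {"rx": 0.0,"ry": 0.0,"rz": 0.0,"x": 0.0,"y": 0.0,"z": -0.02,"fingers": 0.1},
    {"rx": 0.0,"ry": 0.0,"rz": 0.0,"x": 0.0,"y": 0.0,"z": -0.05,"fingers": 0.1},
    {"rx": 0.0,"ry": 0.0,"rz": 0.0,"x": 0.0,"y": 0.0,"z": -0.09,"fingers": 0.1},
    {"rx": 0.0,"ry": 0.0,"rz": -0.01,"x": -0.001,"y": -0.03,"z": -0.1,"fingers": 0.1},
    {"rx": 0.0,"ry": 0.0,"rz": -0.0225,"x": -0.003,"y": -0.07,"z": -0.1,"fingers": 0.1},
    {"rx": 0.0,"ry": 0.0,"rz": -0.0225,"x": -0.004,"y": -0.11,"z": -0.1,"fingers": 0.1},
    {"rx": 0.0,"ry": 0.0,"rz": -0.0225,"x": -0.005,"y": -0.14,"z": -0.1,"fingers": 0.1},
    {"rx": 0.0,"ry": 0.0,"rz": -0.0225,"x": -0.005,"y": -0.152,"z": -0.1,"fingers": 0.1},
    {"rx": 0.0,"ry": 0.0,"rz": -0.0225,"x": -0.005,"y": -0.152,"z": -0.1,"fingers": 0.1},
    {"rx": 0.0,"ry": 0.0,"rz": -0.0225,"x": -0.005,"y": -0.152,"z": -0.1,"fingers": 0.1}
  ]
}}

```text
time: 5.68
ee_pos: [0.532, -0.1762, 0.252]
eef_rot: [0.999, -0.051, -0.0, 0.0]
ft_force: [-0.6, 0.8, -2.2]
width: 0.022
```

```bash
cat > snap.py <<'E'
import sys
from bench import viewer
from h import *
tag=sys.argv[1]; cams=sys.argv[2:]
for n in cams:
    c=viewer.camera(n); im=c["color"][:,:,::-1]
    cv2.imwrite(f"pics/{n}_{tag}.png",im)
    if n=="top": cv2.imwrite(f"pics/topc_{tag}.png",cv2.resize(im[205:305,215:405],None,fx=4,fy=4,interpolation=cv2.INTER_CUBIC))
    np.savez(f"{n}_{tag}.npz",W=cloud(c),col=c["color"])
go([.5328,-.1753,.1685],-5.9)
E
python3 snap.py 4 wrist side
```

```text
t 5.78 pos [ 0.5321 -0.1763  0.2522] F [-1.1 -0.2 -2.5] w 0.0217 shift [ 0.0006 -0.0011  0.0837] rot [0.0001 0.0001 0.0001] rows 1.3 0.0
```

View pics/wrist_4.png

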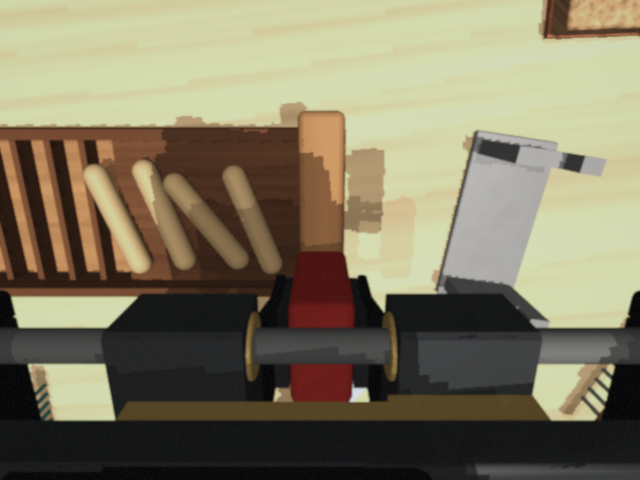

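View pics/side_4.png

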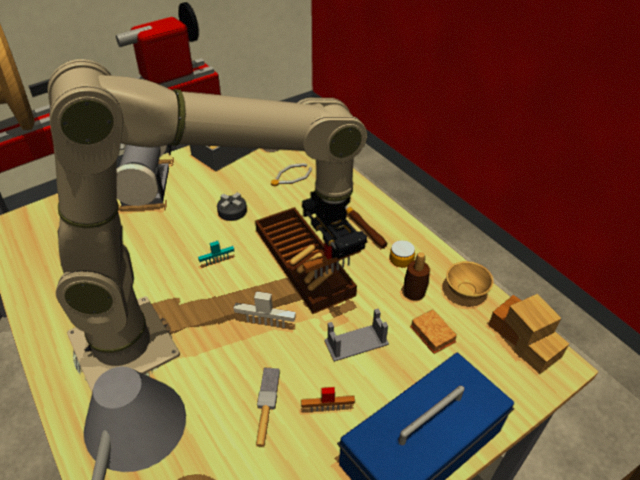

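```bash
python3 - <<'E'
from h import *
from scipy.optimize import minimize
W=np.load("wrist_4.npz")["W"]; col=np.load("wrist_4.npz")["col"]
x,y,z=[W[...,i] for i in range(3)]
m=(abs(x-.55)<.12)&(abs(y)<.24)&(z>-.005)&(z<.05); m[285:]=False
print(m.sum(),np.median(z[m]))
P=W[m]
def model(u,v):
    h=np.zeros_like(u)
    h[(abs(u)<68)&(abs(v)<187.5)]=43
    h[(abs(u)<60)&(abs(v)<179.5)]=26
    for k in range(7): h[(abs(u)<60)&(abs(v-(6.5+27*k))<11)]=8
    return h
def cost(p):
    c,s=np.cos(p[2]),np.sin(p[2]); d=(P[:,:2]-p[:2])*1000
    u=c*d[:,0]+s*d[:,1]; v=-s*d[:,0]+c*d[:,1]
    return np.minimum(np.abs(P[:,2]*1000-model(u,v)),15).mean()
b=min(((cost((a,bb,np.radians(t))),a,bb,t) for a in np.arange(.543,.560,.001) for bb in np.arange(-.014,.004,.001) for t in np.arange(-8,-3.9,.5)))
print(b)
bar=(z>.165)&(z<.185)&(x>.55); q=W[bar]; print("bar",len(q),q.mean(0),cv2.minAreaRect(q[:,:2].astype(np.float32)*1000))
d=q[:,:2]-q[:,:2].mean(0); w,v=np.linalg.eigh(d.T@d); print(np.degrees(np.arctan2(v[1,1],v[0,1])))
E
```

```text
83726 0.00832313765474993
(np.float64(3.3913098520482947), np.float64(0.548), np.float64(-0.008000000000000005), np.float64(-5.5))
bar 6607 [ 0.58138007 -0.18118951  0.17440589] ((580.3345336914062, -180.7445068359375), (20.818750381469727, 62.482059478759766), 84.11153411865234)
174.163785410258
```

Rake upright in hand, bar parallel to the grooves and over the free apron. Lowering.

Request:
{"fn": "drive_tool", "kwargs": {
  "plan": [
    {"rx": 0.0,"ry": 0.0,"rz": 0.0,"x": 0.0,"y": 0.0,"z": 0.04,"fingers": 0.1},
    {"rx": 0.0,"ry": 0.0,"rz": 0.0,"x": 0.0,"y": 0.0,"z": 0.07,"fingers": 0.1},
    {"rx": 0.0,"ry": 0.0,"rz": 0.0,"x": 0.0,"y": 0.0,"z": 0.0835,"fingers": 0.1},
    {"rx": 0.0,"ry": 0.0,"rz": 0.0,"x": 0.0,"y": 0.0,"z": 0.0835,"fingers": 0.1},
    {"rx": 0.0,"ry": 0.0,"rz": 0.0,"x": 0.0,"y": 0.0,"z": 0.0835,"fingers": 0.1}
  ]
}}

```text
time: 6.4
ee_pos: [0.5332, -0.1754, 0.1703]
eef_rot: [0.999, -0.051, 0.001, 0.0]
ft_force: [-0.1, -0.2, -1.5]
width: 0.0216
```

```bash
python3 snap.py 5 side; python3 - <<'E'
import cv2
im=cv2.imread("pics/side_5.png"); cv2.imwrite("pics/side_5c.png",cv2.resize(im[190:320,230:390],None,fx=4,fy=4,interpolation=cv2.INTER_CUBIC))
E
```

```text
t 6.45 pos [ 0.5332 -0.1754  0.1703] F [-0.2  0.3 -2.7] w 0.0219 shift [-0.0004 -0.      0.0018] rot [ 0.0001 -0.0003  0.0003] rows 0.0 0.0
```

View pics/side_5c.png

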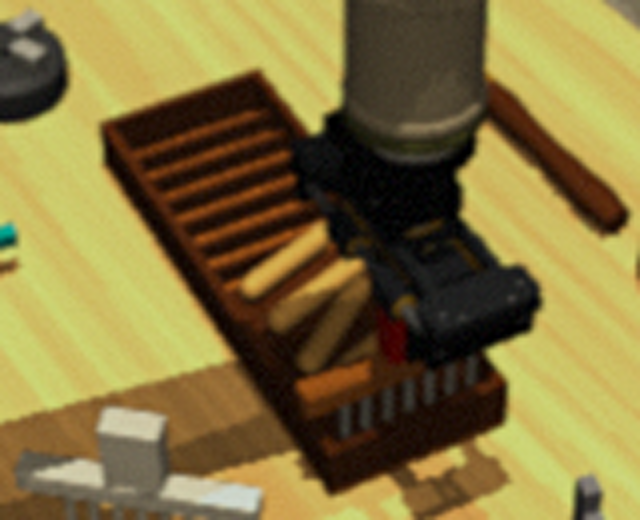

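The teeth are down inside the -y end wall (crop, around (410,395)), clear of the dowels. Starting the stroke at 0.07 m/s.

Request:
{"fn": "drive_tool", "kwargs": {
  "plan": [
    {"rx": 0,"ry": 0,"rz": 0,"x": -0.001,"y": -0.00875,"z": 0.0015,"fingers": 0.1},
    {"rx": 0,"ry": 0,"rz": 0,"x": -0.0015,"y": -0.0175,"z": 0.0015,"fingers": 0.1},
    {"rx": 0,"ry": 0,"rz": 0,"x": -0.0015,"y": -0.02625,"z": 0.0015,"fingers": 0.1},
    {"rx": 0,"ry": 0,"rz": 0,"x": -0.0015,"y": -0.035,"z": 0.0015,"fingers": 0.1},
    {"rx": 0,"ry": 0,"rz": 0,"x": -0.0015,"y": -0.04375,"z": 0.0015,"fingers": 0.1},
    {"rx": 0,"ry": 0,"rz": 0,"x": -0.0015,"y": -0.0525,"z": 0.0015,"fingers": 0.1},
    {"rx": 0,"ry": 0,"rz": 0,"x": -0.0015,"y": -0.06125,"z": 0.0015,"fingers": 0.1},
    {"rx": 0,"ry": 0,"rz": 0,"x": -0.0015,"y": -0.07,"z": 0.0015,"fingers": 0.1},
    {"rx": 0,"ry": 0,"rz": 0,"x": -0.0015,"y": -0.07875,"z": 0.0015,"fingers": 0.1},
    {"rx": 0,"ry": 0,"rz": 0,"x": -0.0015,"y": -0.0875,"z": 0.0015,"fingers": 0.1},
    {"rx": 0,"ry": 0,"rz": 0,"x": -0.0015,"y": -0.09625,"z": 0.0015,"fingers": 0.1},
    {"rx": 0,"ry": 0,"rz": 0,"x": -0.0015,"y": -0.105,"z": 0.0015,"fingers": 0.1}
  ]
}}

```text
time: 7.95
ee_pos: [0.5416, -0.0699, 0.1674]
eef_rot: [0.999, -0.05, 0.0, 0.0]
ft_force: [-0.6, -0.0, -2.3]
width: 0.0216
```

```bash
sed -i 's/go(\[.5328,-.1753,.1685\],-5.9)/go([.5663,.1606,.1685],-5.9)/' snap.py; python3 snap.py 6 side wrist; python3 - <<'E'
import cv2
im=cv2.imread("pics/side_6.png"); cv2.imwrite("pics/side_6c.png",cv2.resize(im[190:320,230:390],None,fx=4,fy=4,interpolation=cv2.INTER_CUBIC))
E
```

```text
t 8.05 pos [ 0.5417 -0.069   0.1675] F [ 0.5  0.5 -2.1] w 0.022 shift [ 0.0017 -0.231  -0.0009] rot [-0.0001 -0.      0.0006] rows 3.7 0.0
```

View pics/wrist_6.png

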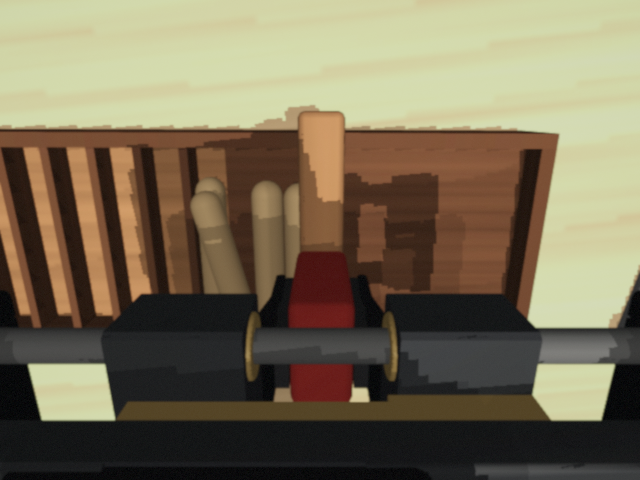

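View pics/side_6c.png

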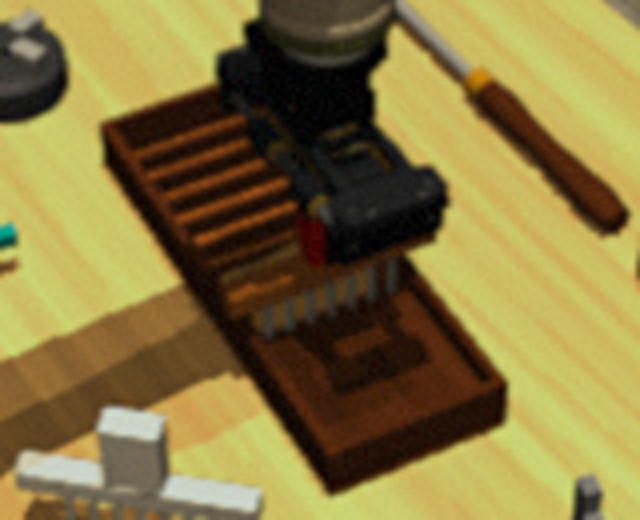

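The dowels are being pushed square, and the first seems to be dropping into groove 1. Continuing.

Request:
{"fn": "drive_tool", "kwargs": {
  "plan": [
    {"rx": 0,"ry": 0,"rz": 0,"x": 0,"y": -0.00875,"z": -0.0005,"fingers": 0.1},
    {"rx": 0,"ry": 0,"rz": 0,"x": 0,"y": -0.0175,"z": -0.0005,"fingers": 0.1},
    {"rx": 0,"ry": 0,"rz": 0,"x": 0,"y": -0.02625,"z": -0.0005,"fingers": 0.1},
    {"rx": 0,"ry": 0,"rz": 0,"x": 0,"y": -0.035,"z": -0.0005,"fingers": 0.1},
    {"rx": 0,"ry": 0,"rz": 0,"x": 0,"y": -0.04375,"z": -0.0005,"fingers": 0.1},
    {"rx": 0,"ry": 0,"rz": 0,"x": 0,"y": -0.0525,"z": -0.0005,"fingers": 0.1},
    {"rx": 0,"ry": 0,"rz": 0,"x": 0.0005,"y": -0.06125,"z": -0.0005,"fingers": 0.1},
    {"rx": 0,"ry": 0,"rz": 0,"x": 0.0005,"y": -0.07,"z": -0.0005,"fingers": 0.1},
    {"rx": 0,"ry": 0,"rz": 0,"x": 0.0005,"y": -0.07875,"z": -0.0005,"fingers": 0.1},
    {"rx": 0,"ry": 0,"rz": 0,"x": 0.0005,"y": -0.0875,"z": -0.0005,"fingers": 0.1},
    {"rx": 0,"ry": 0,"rz": 0,"x": 0.001,"y": -0.09625,"z": -0.0005,"fingers": 0.1},
    {"rx": 0,"ry": 0,"rz": 0,"x": 0.001,"y": -0.105,"z": -0.0005,"fingers": 0.1}
  ]
}}

```text
time: 9.55
ee_pos: [0.5532, 0.0345, 0.1679]
eef_rot: [0.999, -0.05, 0.0, -0.0]
ft_force: [-0.7, -0.5, -3.1]
width: 0.0219
```

```bash
python3 snap.py 7 wrist
```

```text
t 9.6 pos [0.5532 0.036  0.168 ] F [-0.4  1.2 -1.3] w 0.0216 shift [ 0.0006 -0.1253 -0.0004] rot [-0.0001 -0.      0.0006] rows 2.0 0.0
```

View pics/wrist_7.png

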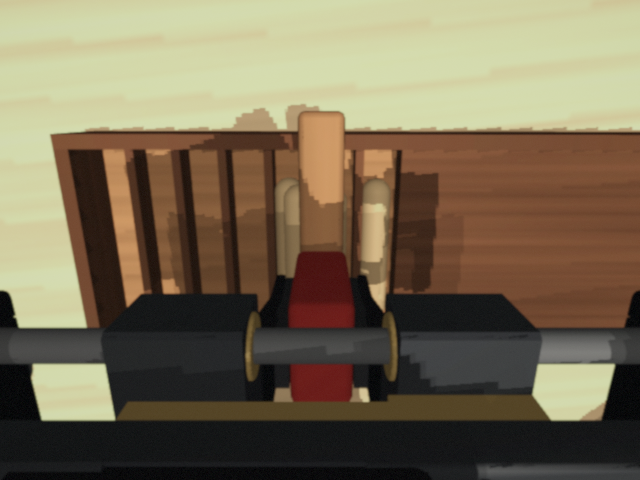

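One dowel lies in groove 1 (375,240), and the others are ahead of or under the bar at about (288,230). Continuing to the last groove, another 0.125 m.

Request:
{"fn": "drive_tool", "kwargs": {
  "plan": [
    {"rx": 0,"ry": 0,"rz": 0,"x": 0,"y": -0.00875,"z": 0,"fingers": 0.1},
    {"rx": 0,"ry": 0,"rz": 0,"x": 0,"y": -0.0175,"z": 0,"fingers": 0.1},
    {"rx": 0,"ry": 0,"rz": 0,"x": 0,"y": -0.02625,"z": 0,"fingers": 0.1},
    {"rx": 0,"ry": 0,"rz": 0,"x": 0,"y": -0.035,"z": 0,"fingers": 0.1},
    {"rx": 0,"ry": 0,"rz": 0,"x": 0,"y": -0.04375,"z": 0,"fingers": 0.1},
    {"rx": 0,"ry": 0,"rz": 0,"x": 0,"y": -0.0525,"z": 0,"fingers": 0.1},
    {"rx": 0,"ry": 0,"rz": 0,"x": 0.0005,"y": -0.06125,"z": 0,"fingers": 0.1},
    {"rx": 0,"ry": 0,"rz": 0,"x": 0.0005,"y": -0.07,"z": 0,"fingers": 0.1},
    {"rx": 0,"ry": 0,"rz": 0,"x": 0.0005,"y": -0.07875,"z": 0,"fingers": 0.1},
    {"rx": 0,"ry": 0,"rz": 0,"x": 0.0005,"y": -0.0875,"z": 0,"fingers": 0.1},
    {"rx": 0,"ry": 0,"rz": 0,"x": 0.0005,"y": -0.09625,"z": 0,"fingers": 0.1},
    {"rx": 0,"ry": 0,"rz": 0,"x": 0.0005,"y": -0.105,"z": 0,"fingers": 0.1}
  ]
}}

```text
time: 11.1
ee_pos: [0.5643, 0.1389, 0.168]
eef_rot: [0.999, -0.05, 0.0, 0.0]
ft_force: [-0.9, -0.2, -1.7]
width: 0.0216
```

```bash
python3 snap.py 8 wrist
```

```text
t 11.15 pos [0.5642 0.1404 0.168 ] F [ 0.6  1.9 -3.2] w 0.022 shift [ 0.0001 -0.0203 -0.0005] rot [-0.0001 -0.      0.0005] rows 0.3 0.0
```

View pics/wrist_8.png

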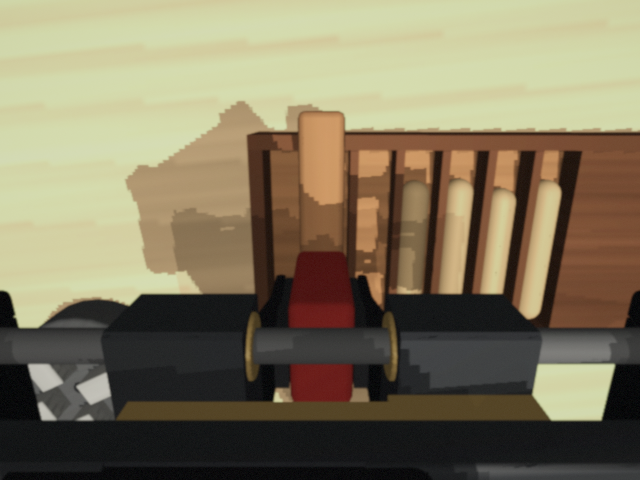

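All four dowels show in grooves 1–4, at (413,235), (455,240), (497,245) and (540,250). Finishing over the last groove, then lifting.

Request:
{"fn": "drive_tool", "kwargs": {
  "plan": [
    {"rx": 0,"ry": 0,"rz": 0,"x": 0,"y": -0.00875,"z": 0,"fingers": 0.1},
    {"rx": 0,"ry": 0,"rz": 0,"x": 0,"y": -0.0175,"z": 0,"fingers": 0.1},
    {"rx": 0,"ry": 0,"rz": 0,"x": 0,"y": -0.02,"z": 0,"fingers": 0.1},
    {"rx": 0,"ry": 0,"rz": 0,"x": 0,"y": -0.02,"z": 0,"fingers": 0.1},
    {"rx": 0,"ry": 0,"rz": 0,"x": 0,"y": -0.02,"z": -0.03,"fingers": 0.1},
    {"rx": 0,"ry": 0,"rz": 0,"x": 0,"y": -0.02,"z": -0.07,"fingers": 0.1},
    {"rx": 0,"ry": 0,"rz": 0,"x": 0,"y": -0.02,"z": -0.1,"fingers": 0.1},
    {"rx": 0,"ry": 0,"rz": 0,"x": 0,"y": -0.02,"z": -0.1,"fingers": 0.1}
  ]
}}

```text
time: 12.15
ee_pos: [0.5672, 0.1582, 0.2704]
eef_rot: [0.999, -0.051, 0.002, -0.0]
ft_force: [1.2, 0.3, -3.0]
width: 0.0222
```

```bash
python3 snap.py 9 wrist; python3 - <<'E'
from h import *
go([.501,-.324,.268],-14)
E
```

```text
t 12.2 pos [0.5665 0.158  0.2684] F [ 0.2 -0.7 -3.8] w 0.0219 shift [-0.0006 -0.0026  0.0999] rot [-0.     -0.0002  0.0002] rows 1.6 0.0
t 12.2 pos [0.5665 0.158  0.2684] F [ 0.2 -0.7 -3.8] w 0.0219 shift [-1.640e-02  4.861e-01  3.000e-04] rot [-0.     -0.0002  0.0227] rows 7.8 0.8
```

View pics/wrist_9.png

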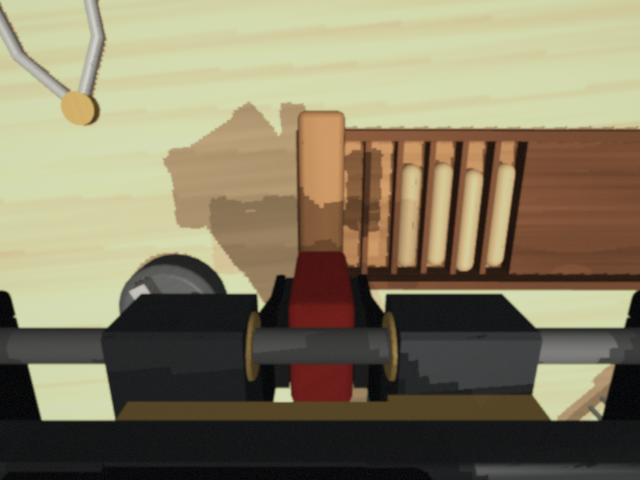

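```bash
python3 - <<'E'
from h import *
d=np.load("wrist_9.npz"); W=d["W"]; 
for u,v in [(410,200),(408,250),(441,180),(437,250),(472,190),(465,255),(506,180),(497,250)]:
    q=W[v-3:v+4,u-5:u+6].reshape(-1,3); print(u,v,q[:,2].max().round(4),np.median(q,0).round(4))
print("apron",np.median(W[180:240,560:600,2]))
E
```

```text
410 200 0.0278 [0.5673 0.0809 0.0255]
408 250 0.363 [0.5216 0.0847 0.0258]
441 180 0.0276 [0.582  0.0539 0.0254]
437 250 0.0278 [0.5191 0.0586 0.0257]
472 190 0.0275 [0.5707 0.0278 0.0257]
465 255 0.0282 [0.5114 0.0333 0.0255]
506 180 0.0272 [ 0.5766 -0.0014  0.0257]
497 250 0.363 [0.5134 0.005  0.0254]
apron 0.026268056686674368
```

All four dowel tops are level with the apron (about 26 mm), so they're seated. Carrying the rake back above the rest.

Request:
{"fn": "drive_tool", "kwargs": {
  "plan": [
    {"rx": 0,"ry": 0,"rz": 0.0,"x": -0.002,"y": 0.04,"z": 0,"fingers": 0.1},
    {"rx": 0,"ry": 0,"rz": 0.005,"x": -0.004,"y": 0.1,"z": 0,"fingers": 0.1},
    {"rx": 0,"ry": 0,"rz": 0.01,"x": -0.006,"y": 0.16,"z": 0,"fingers": 0.1},
    {"rx": 0,"ry": 0,"rz": 0.015,"x": -0.008,"y": 0.22,"z": 0,"fingers": 0.1},
    {"rx": 0,"ry": 0,"rz": 0.0227,"x": -0.01,"y": 0.28,"z": 0,"fingers": 0.1},
    {"rx": 0,"ry": 0,"rz": 0.0227,"x": -0.012,"y": 0.34,"z": 0,"fingers": 0.1},
    {"rx": 0,"ry": 0,"rz": 0.0227,"x": -0.0145,"y": 0.4,"z": 0,"fingers": 0.1},
    {"rx": 0,"ry": 0,"rz": 0.0227,"x": -0.0147,"y": 0.45,"z": 0,"fingers": 0.1},
    {"rx": 0,"ry": 0,"rz": 0.0227,"x": -0.0147,"y": 0.48,"z": 0,"fingers": 0.1},
    {"rx": 0,"ry": 0,"rz": 0.0227,"x": -0.0147,"y": 0.4878,"z": 0,"fingers": 0.1},
    {"rx": 0,"ry": 0,"rz": 0.0227,"x": -0.0147,"y": 0.4878,"z": 0,"fingers": 0.1},
    {"rx": 0,"ry": 0,"rz": 0.0227,"x": -0.0147,"y": 0.4878,"z": 0,"fingers": 0.1}
  ]
}}

```text
time: 13.7
ee_pos: [0.5029, -0.324, 0.2675]
eef_rot: [0.993, -0.12, -0.0, -0.0]
ft_force: [0.2, 0.4, -2.5]
width: 0.0217
```

```bash
sed -i 's/go(\[.5663,.1606,.1685\],-5.9)/go([.5025,-.3257,.1525],-14)/' snap.py; python3 snap.py 10 wrist top; python3 - <<'E'
from h import *
for f in ["wrist_10.npz"]:
    d=np.load(f);W=d["W"];col=d["col"];x,y,z=[W[...,i] for i in range(3)]
    hsv=cv2.cvtColor(col,cv2.COLOR_RGB2HSV)
    g=(x>.4)&(x<.62)&(y>-.42)&(y<-.22)&(z>.070)&(z<.08)&(hsv[...,1]<60)
    n,l,s,ce=cv2.connectedComponentsWithStats(g.astype(np.uint8))
    for i in range(1,n):
        if s[i,4]>60: q=W[l==i]; print("upr",ce[i],s[i,4],q.mean(0),cv2.minAreaRect(q[:,:2].astype(np.float32)*1000))
    b=(z>.18)&(z<.2)&(x>.53)&(x<.65); q=W[b]; print("bar",len(q),q.mean(0),cv2.minAreaRect(q[:,:2].astype(np.float32)*1000))
E
```

```text
t 13.8 pos [ 0.5029 -0.3243  0.2679] F [ 0.4 -0.3 -2.8] w 0.0217 shift [-1.000e-04  1.500e-03  1.154e-01] rot [-0.     -0.      0.0004] rows 1.8 0.0
upr [290.48  136.492] 250 [ 0.56935984 -0.31807262  0.07488862] ((569.3270874023438, -318.0567321777344), (9.312149047851562, 11.800524711608887), 75.2444076538086)
upr [357.98113208 136.90296496] 371 [ 0.55783739 -0.36393823  0.07485526] ((557.7430419921875, -364.0910949707031), (15.039939880371094, 11.821295738220215), 75.66001892089844)
bar 5513 [ 0.55630107 -0.3368332   0.18960033] ((554.093017578125, -336.42877197265625), (20.065763473510742, 54.100318908691406), 76.216796875)
```

View pics/wrist_10.png

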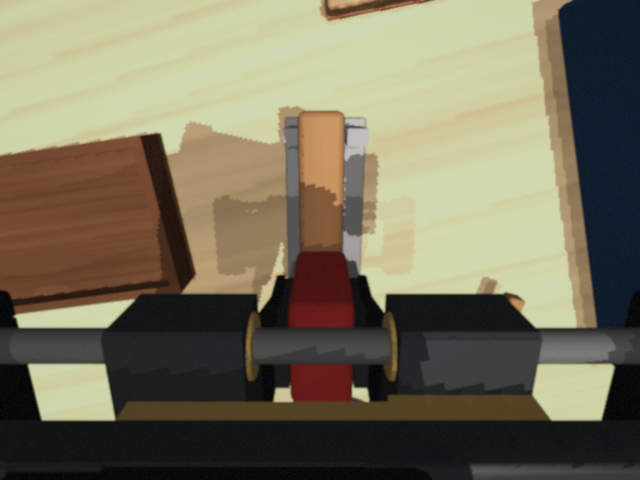

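View pics/topc_10.png

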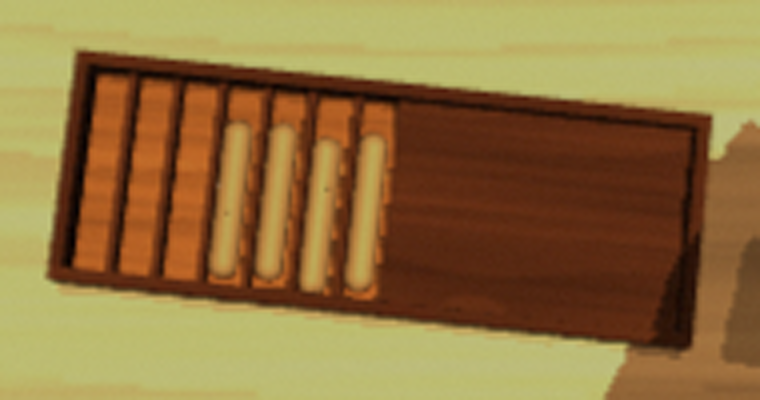

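The top view confirms all four dowels in separate grooves. The rake is over the rest and needs about 2 mm in -y. I'll lower it until the bar is just inside the notches and check.

Request:
{"fn": "drive_tool", "kwargs": {
  "plan": [
    {"rx": 0,"ry": 0,"rz": 0,"x": 0,"y": 0.002,"z": 0.04,"fingers": 0.1},
    {"rx": 0,"ry": 0,"rz": 0,"x": 0,"y": 0.002,"z": 0.075,"fingers": 0.1},
    {"rx": 0,"ry": 0,"rz": 0,"x": 0,"y": 0.002,"z": 0.1,"fingers": 0.1},
    {"rx": 0,"ry": 0,"rz": 0,"x": 0,"y": 0.002,"z": 0.109,"fingers": 0.1},
    {"rx": 0,"ry": 0,"rz": 0,"x": 0,"y": 0.002,"z": 0.109,"fingers": 0.1},
    {"rx": 0,"ry": 0,"rz": 0,"x": 0,"y": 0.002,"z": 0.109,"fingers": 0.1}
  ]
}}

```text
time: 14.55
ee_pos: [0.5026, -0.3277, 0.1603]
eef_rot: [0.993, -0.121, 0.001, 0.0]
ft_force: [0.4, 0.0, -1.7]
width: 0.0218
```

```bash
python3 snap.py 11 wrist; python3 - <<'E'
from h import *
d=np.load("wrist_11.npz");W=d["W"];col=d["col"];x,y,z=[W[...,i] for i in range(3)]
cv2.imwrite("pics/w11c.png",cv2.resize(col[95:300,220:440,::-1],None,fx=3,fy=2.9,interpolation=cv2.INTER_CUBIC))
hsv=cv2.cvtColor(col,cv2.COLOR_RGB2HSV)
reg=(x>.4)&(x<.62)&(y>-.42)&(y<-.22)
g=reg&(z>.070)&(z<.0775)&(hsv[...,1]<60)
n,l,s,ce=cv2.connectedComponentsWithStats(g.astype(np.uint8))
for i in range(1,n):
    if s[i,4]>60: q=W[l==i]; print("upr",ce[i],s[i,4],q.mean(0),cv2.minAreaRect(q[:,:2].astype(np.float32)*1000))
b=reg&(z>.074)&(z<.09)&(x>.53)&(x<.65)&(hsv[...,1]>110); q=W[b]; print("bar",len(q),q.mean(0),cv2.minAreaRect(q[:,:2].astype(np.float32)*1000))
E
```

```text
t 14.6 pos [ 0.5026 -0.3278  0.1603] F [ 0.8  0.1 -1.4] w 0.022 shift [-0.0006 -0.002   0.0078] rot [ 0.0001 -0.0003  0.0001] rows 0.1 0.0
upr [269.3742268  152.45051546] 970 [ 0.56873475 -0.32042173  0.0748309 ] ((568.6771850585938, -320.2502136230469), (15.087838172912598, 12.080541610717773), 76.10828399658203)
upr [370.23892894 152.48094748] 971 [ 0.5580229  -0.36373762  0.07483759] ((557.8317260742188, -363.89453125), (15.319572448730469, 12.039463996887207), 76.71272277832031)
upr [359.85082873 393.89502762] 181 [ 0.43501692 -0.3323134   0.07486518] ((436.207275390625, -333.00177001953125), (9.378151893615723, 11.00422191619873), 71.63658905029297)
upr [283.01829268 393.72560976] 164 [ 0.44506353 -0.29252727  0.07491828] ((445.1876220703125, -292.2674865722656), (8.771228790283203, 7.881160259246826), 79.3012466430664)
bar 5289 [ 0.55611726 -0.34060724  0.08264804] ((554.0827026367188, -340.2662048339844), (19.494434356689453, 53.98446273803711), 76.17315673828125)
```

View pics/w11c.png

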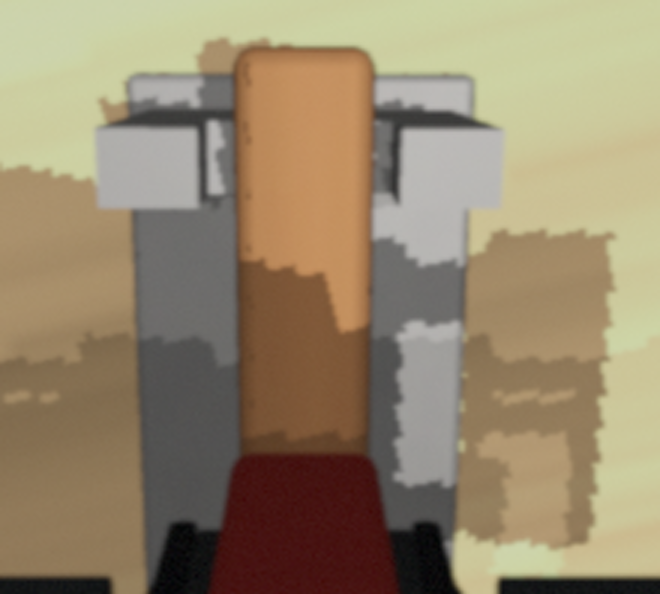

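The bar is between the posts and centred to under 1 mm both ways. Lowering the last 8 mm onto the notch floors.

Request:
{"fn": "drive_tool", "kwargs": {
  "plan": [
    {"rx": 0,"ry": 0,"rz": 0,"x": 0,"y": -0.0005,"z": 0.003,"fingers": 0.1},
    {"rx": 0,"ry": 0,"rz": 0,"x": 0,"y": -0.0005,"z": 0.006,"fingers": 0.1},
    {"rx": 0,"ry": 0,"rz": 0,"x": 0,"y": -0.0005,"z": 0.0075,"fingers": 0.1},
    {"rx": 0,"ry": 0,"rz": 0,"x": 0,"y": -0.0005,"z": 0.0075,"fingers": 0.1},
    {"rx": 0,"ry": 0,"rz": 0,"x": 0,"y": -0.0005,"z": 0.0075,"fingers": 0.1}
  ]
}}

```text
time: 15.22
ee_pos: [0.5021, -0.3271, 0.1525]
eef_rot: [0.993, -0.122, 0.0, 0.0]
ft_force: [-3.6, 2.5, 7.8]
width: 0.0218
```

```bash
python3 snap.py 12 wrist side; python3 - <<'E'
from h import *
d=np.load("wrist_12.npz");W=d["W"];col=d["col"];x,y,z=[W[...,i] for i in range(3)]
cv2.imwrite("pics/w12c.png",cv2.resize(col[95:300,220:440,::-1],None,fx=3,fy=2.9,interpolation=cv2.INTER_CUBIC))
hsv=cv2.cvtColor(col,cv2.COLOR_RGB2HSV)
reg=(x>.4)&(x<.62)&(y>-.42)&(y<-.22)
b=reg&(z>.07)&(z<.09)&(x>.53)&(x<.65)&(hsv[...,1]>110); q=W[b]; print("bar",len(q),np.median(q,0),cv2.minAreaRect(q[:,:2].astype(np.float32)*1000))
s=cv2.imread("pics/side_12.png"); cv2.imwrite("pics/s12c.png",cv2.resize(s[270:400,300:420],None,fx=4,fy=4))
E
```

```text
t 15.32 pos [ 0.5021 -0.327   0.1524] F [-3.7  1.9  7.4] w 0.0218 shift [ 0.     -0.0014 -0.0001] rot [ 0.     -0.      0.0001] rows 0.0 0.0
bar 5225 [ 0.55637972 -0.33994672  0.07471063] ((553.76513671875, -339.702880859375), (19.564905166625977, 53.305763244628906), 76.39315795898438)
```

View pics/w12c.png

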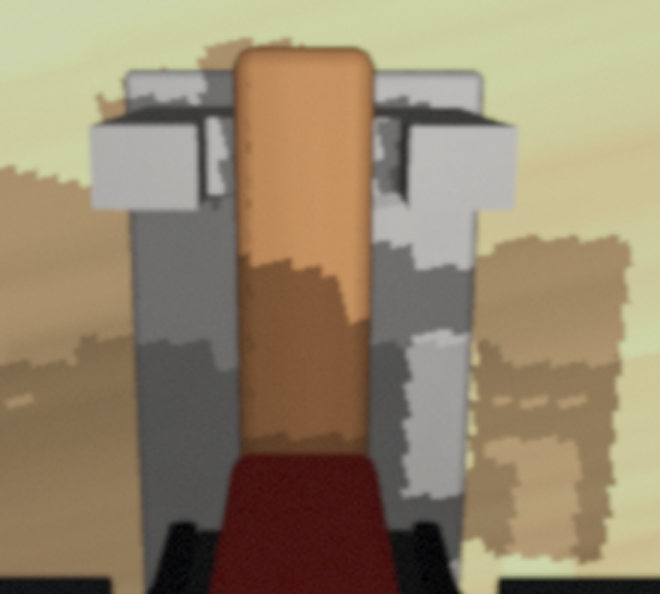

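View pics/s12c.png

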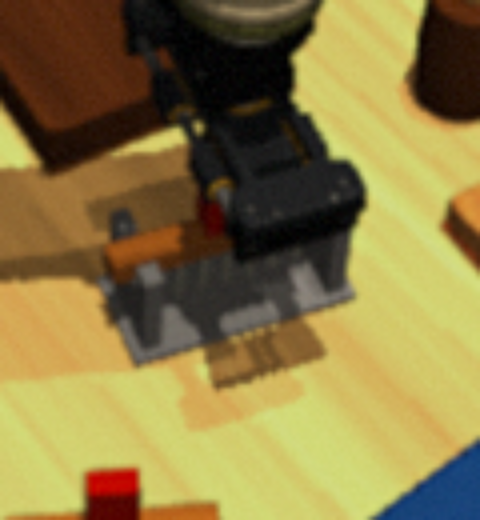

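The rake is seated: the bar (mid 304.5 px) is centred between the posts (200–410), its top is at 75 mm, and contact is felt. Releasing gently and retreating straight up.

Request:
{"fn": "drive_tool", "kwargs": {
  "plan": [
    {"rx": 0,"ry": 0,"rz": 0,"x": 0,"y": 0,"z": -0.0005,"fingers": 0.1},
    {"rx": 0,"ry": 0,"rz": 0,"x": 0,"y": 0,"z": -0.0005,"fingers": 0.3},
    {"rx": 0,"ry": 0,"rz": 0,"x": 0,"y": 0,"z": -0.0005,"fingers": 0.5},
    {"rx": 0,"ry": 0,"rz": 0,"x": 0,"y": 0,"z": -0.0005,"fingers": 0.8},
    {"rx": 0,"ry": 0,"rz": 0,"x": 0,"y": 0,"z": -0.0005,"fingers": 0.8},
    {"rx": 0,"ry": 0,"rz": 0,"x": 0,"y": 0,"z": -0.0005,"fingers": 0.8},
    {"rx": 0,"ry": 0,"rz": 0,"x": 0,"y": 0,"z": -0.02,"fingers": 0.8},
    {"rx": 0,"ry": 0,"rz": 0,"x": 0,"y": 0,"z": -0.06,"fingers": 0.8},
    {"rx": 0,"ry": 0,"rz": 0,"x": 0,"y": 0,"z": -0.11,"fingers": 0.8},
    {"rx": 0,"ry": 0,"rz": 0,"x": 0,"y": 0,"z": -0.14,"fingers": 0.8},
    {"rx": 0,"ry": 0,"rz": 0,"x": 0,"y": 0,"z": -0.14,"fingers": 0.8}
  ]
}}

```text
time: 16.7
ee_pos: [0.5031, -0.3275, 0.2959]
eef_rot: [0.993, -0.121, 0.003, 0.001]
ft_force: [-0.1, -0.5, -0.6]
width: 0.0697
```

```bash
python3 look.py 13; python3 snap.py 13 top side
```

```text
bar 57 [ 0.52025267 -0.3312913   0.07640953] ((501.0133056640625, -326.77703857421875), (16.94270133972168, 78.82350158691406), 75.84441375732422)
red 1771 [ 0.50393696 -0.32767776  0.12940266] ((502.6181335449219, -327.48223876953125), (21.833694458007812, 39.400856018066406), 75.73535919189453)
upright [291.5 137.5] 320 [ 0.56885509 -0.32078233  0.07480412] ((568.8448486328125, -320.6570739746094), (14.948867797851562, 11.4246187210083), 75.96537780761719)
upright [349.47477745 138.05637982] 337 [ 0.55770734 -0.36413517  0.07475961] ((557.5771484375, -364.20849609375), (15.020644187927246, 12.076055526733398), 75.8511962890625)
upright [294.04379562 284.41970803] 274 [ 0.44932267 -0.29078648  0.07410409] ((448.4267272949219, -290.71112060546875), (14.632645606994629, 12.696136474609375), 77.46854400634766)
upright [346.10948905 284.45620438] 274 [ 0.43857878 -0.33431006  0.07434672] ((437.2476806640625, -334.16827392578125), (14.68161678314209, 12.883329391479492), 75.34578704833984)
t 16.75 pos [ 0.5025 -0.3272  0.2937] F [-0.6 -0.3  0.1] w 0.0697 shift [-0.0015 -0.004   0.0037] rot [ 0.0002 -0.0005  0.0001] rows 0.1 0.0
t 16.85 pos [ 0.5018 -0.3269  0.2912] F [-0.1  1.  -0.8] w 0.0697 shift [ 0.0005 -0.0013  0.1387] rot [-0.      0.0001  0.0001] rows 2.2 0.0
```

View pics/wrist_13.png

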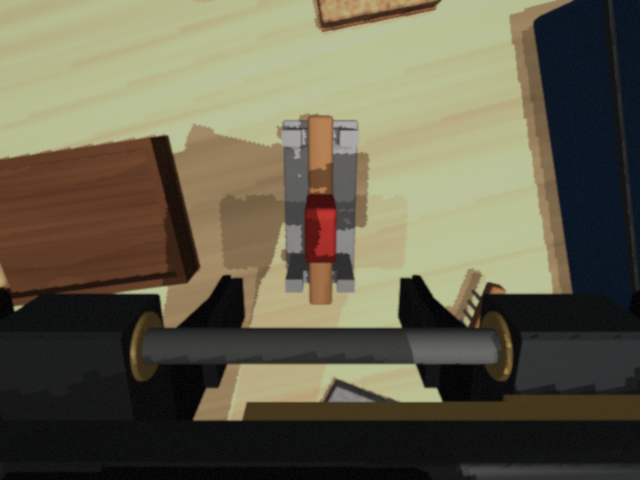

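View pics/top_13.png

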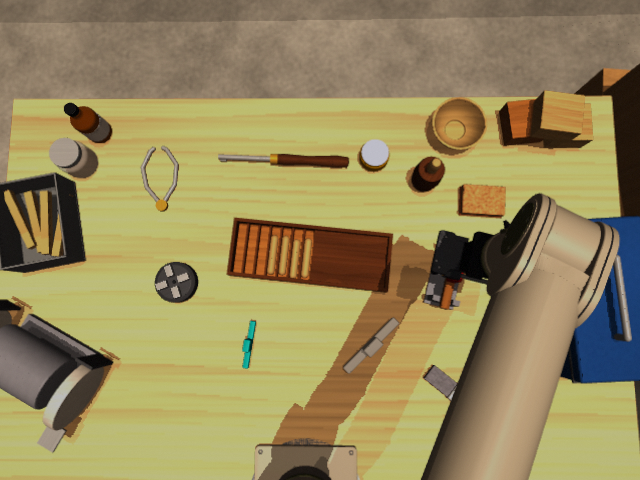

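View pics/side_13.png

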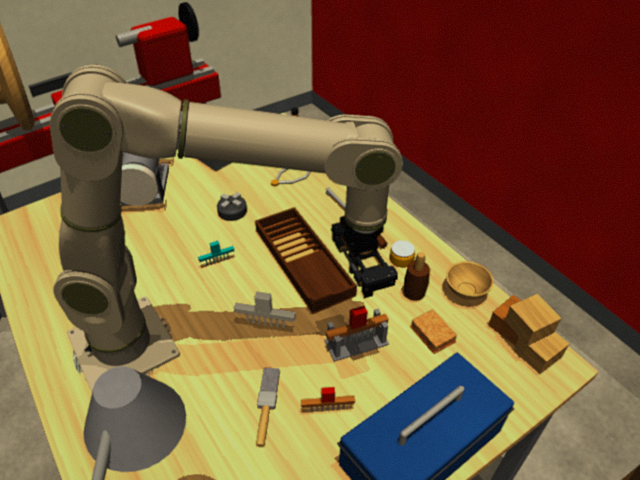

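The rake (320,230) sits upright and centred in the rest. The red grip centre is about 1 mm from the upright centre, the dowels are still in their grooves, and the bystanders haven't moved. Handing in.

```bash
python3 -c "
from bench import workorder
print(workorder.close_job())"
```

```text
the job is handed in; nothing more can be done
None
```

I took the larger red-gripped rake from its rest and combed the tray in one stroke from -y to +y. I then set the rake back in its rest, let go and lifted clear, and handed the job in at about 17 s on the robot clock.

**Last checks:**
- **Dowels:** all four lie in grooves 1–4, one per groove. Their tops measured about 25.5 mm, level with the apron at 26 mm.
- **Rake:** it is upright with its bar in both notches, about 1 mm from the centre of the uprights. It originally lay about 2.5 mm off centre along the bar, so I centred it rather than copying that.
- **Forces:** the highest wrist force I read was about 9 N, when the bar touched down in the rest.
- **Everything else:** the bystanders that show in the last top and side views look unmoved.

**What failed or disagreed:** The first move call was refused and nothing moved; it worked once I filled in every field. The top and wrist cameras differed by 2–4 mm on positions, so for the final placement I compared the rake and rest within single wrist pictures.

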